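# Click the watering timer's thumbwheel to its pointer and start it

## Task

Set the watering timer: with a fingertip, flick its six-lobed thumbwheel round clockwise (seen from above) by the edge, click by click, until the lobe with the upright peg rests at the steel pointer, without running past it. Then press the round start button fully down and let it come back up. Do not pick up, push aside or tip anything standing on the bench.

Things in the scene. Friction and masses are not known exactly. Their poses are not given: they have to be found in the camera images.
- timer: Grey plastic watering timer screwed to the bench: a box 130 x 200 mm (its x, y; x from -55 to +75 mm) and 70 mm tall, with a round nose of radius 37 mm and the same height about the wheel's axis. Origin on the bench under the middle of its 200 mm length; x points away from the robot (turned by up to 30 degrees), z up. It lies flat.
- wheel_axis (a point): Centre of the flat-lying aluminium thumbwheel's top face, 98 mm above the bench, at x -40, y +30 mm in the timer's frame. Wheel 20 mm thick, turns about the vertical; hub radius 30 mm, six straight lobes 60 degrees apart, 14 mm wide, round tips at 60 mm radius, open gaps between. On the robot's side the lobes overhang the timer beyond its nose (37 mm from the axis): only the bench below.
- wheel (a joint): Wheel angle, rad: 0 = peg lobe at the pointer, grows clockwise seen from above, does not wrap. Sprung rest every 60 degrees (1.047), with one lobe at the pointer and one straight to the timer's -x. Starts 2, 3 or 4 clicks before 0 (very rarely balanced half-way between two). About 5 N at a lobe tip turns it; past half-way it snaps to the next rest, well damped. No ratchet: it can turn back.
- marker_peg (a point): Top centre of the upright steel peg (12 mm diameter, 14 mm tall) that stands on one lobe, 51 mm from the wheel's axis, its top 112 mm above the bench.
- pointer (a point): Tip of the steel pointer, at its top: a wedge on the timer's top beyond the wheel, at x +30, y +30 mm in the timer's frame (70 mm from the axis, towards the timer's +x), narrowing towards the wheel, from 70 to 100 mm above the bench, 34 mm long.
- start_button_top (a point): Centre of the top of the round black start button, 28 mm diameter, on the timer's top at x 0, y -68 mm in the timer's frame, clear of the wheel.
- start_button (a joint): Travel of the start button, m: 0 up, 0.006 fully down (about 5 N straight down); it springs back.
- jam_jar: Lidded glass jam jar, 68 mm diameter, 100 mm tall, stands beside the timer's +y end. Origin at the centre of its underside. Not to be disturbed.
- flower_pot: Terracotta pot, 76 mm across the rim, 70 mm tall, stands beside the timer's -y end. Origin at the centre of its underside. Not to be disturbed.
- tin: Steel tin, 56 mm diameter, 60 mm tall, stands behind the timer (+x). Origin at the centre of its underside. Not to be disturbed.
- mallet: Black rubber mallet lying on the right, head 64 mm diameter, handle 280 mm long along its -x. Origin on the bench under the head. Not to be disturbed.
- spirit_level: Aluminium spirit level 400 x 22 x 50 mm standing on edge at the far side, long along its x. Origin at the centre of its underside. Not to be disturbed.
- seed_tray: Orange seed tray 360 x 220 x 55 mm on the left. Origin at the centre of its underside. Not to be disturbed.
- screwdriver: Screwdriver lying on the far right. Not to be disturbed.

How it is judged (in metres and radians):
On the way, in this order (a step that is already met when the one before it is completed fails the run):
1. the peg lobe rests at the pointer (value of joint wheel between -0.2 and 0.2 rad and velocity of joint wheel between -0.3 and 0.3 rad/s), for 0.3 s.
2. the start button is pressed fully down (value of joint wheel between -0.2 and 0.2 rad and value of joint start_button above 0.0045 m), for 0.05 s.
At the end, for the whole second after the job is handed in: The wheel rests with the peg lobe at the pointer (within 0.2 rad), and the start button, pressed at least 4.5 mm down after that, is up again (within 1.5 mm) (value of joint wheel between -0.2 and 0.2 rad and value of joint start_button below 0.0015 m and velocity of joint wheel between -0.1 and 0.1 rad/s); the robot touches nothing.
It fails at once if the wheel ran past the pointer by more than half a click (value of joint wheel above 0.55 rad).
It fails at once if the wheel was turned backwards (value of joint wheel below -4.817 rad or (value of joint wheel below -3.77 rad and distance of marker_peg from where it was at the start of the episode above 0.041 m)).
It fails at once if the start button was pressed before the peg was at the pointer (not (value of joint wheel between -0.2 and 0.2 rad) and value of joint start_button above 0.003 m).
It fails at once if something standing or lying on the bench was lifted, pushed aside by more than 20 mm or tipped (distance of any of jam_jar, flower_pot, tin, mallet, spirit_level, seed_tray, screwdriver from where it was at the start of the episode above 0.02 m or angle between any of jam_jar, flower_pot, tin's own z axis and vertical above 0.3 rad).
It also fails if it takes over 61 s, if anything falls off the work surface, if the arm or the gripper's body presses on something with over 40 N, if the wrist force passes 120 N, or if a joint passes its speed limit or range.

## Robot

A 6-joint arm with a two-finger parallel gripper is mounted at the origin on the work surface. World frame = base frame: x ahead of the robot, y to its left, z up, the work surface at z = 0. Lengths are in m, angles in degrees, forces in N, time in s.
With the tool pointing down it reaches from about 0.25 to 0.8 m from the base axis. Payload 3.9 kg.
Tool frame: the origin (TCP) lies at the very end of the fingers, on their centre line; the grasp point (between the pads) lies 19 mm behind it (grip_point_offset is the distance from the TCP to the grasp point, in m); z points along the fingers, y is the line along which they close (so a half turn about z gives the same grasp; the last joint's range is limited). The gripper opens to 85 mm and grips with 20 to 120 N. Pads are 22 mm wide; open, the fingers measure 114 mm over their backs; the gripper's body (76 mm by 85 mm) begins 54 mm behind the grasp point. The pads swing forward as they close: fully open they stand 13 mm farther back than shut.
Start: joints at [-67.953, 14.897, -7.913, 67.191, 0, 90], TCP at [0.197, -0.487, 0.231] pointing down, gripper open.
Joint ranges: [-159.42, 159.42], [-47.68, 98.78], [-73.54, 78.23], [-108.79, 121.32], [-90, 84.71], [-180, 180]. Speed limits (degrees/s): [147.25, 147.25, 180, 180, 180, 180].

## Interface

Orientations are given as [roll, pitch, yaw] about the fixed x, y, z axes, in that order (R = Rz(yaw) Ry(pitch) Rx(roll)).
In Python, from workcell import * gives the robot as it stands.
- The arm moves only by the shell command python3 -m inch 'ROWS' [OPENING]. ROWS is JSON, a list of rows, each a list of 2 entries, a list of its own where there are three numbers: the shift along the tool's x, y, z normalised to -1 to 1, where 1 is 40 cm, then the turn, a rotation vector about the tool's x, y, z normalised to -1 to 1, where 1 is 60 degrees. A call has 1 to 12 rows; each row is the pose to reach, as a shift and turn from the pose commanded when the call began, along the tool's axes at that moment; what a row does not reach only later rows make up. A row lasts 1/10 s, in which the tool goes at most 50 mm and 8.59 degrees, less where a joint would pass 70% of its speed; a pose out of reach is approached as far as the arm can. A call with a number of a shift or a turn outside -1 to 1 is refused whole. A call with a gripper value outside its range is refused whole. OPENING is the closure, from -1 (fully open) to 1 (shut), so that 0 is half open, set as the call begins (- or left out, the last holds). The fingers move at their own pace and stop on an object; the grip force is fixed at half the most. Time passes only in rows, so rows that repeat a pose let the fingers close. It gives the time, the measured TCP pose, the force, the opening and the grip force at its end, in the units of the state.
- sense(): the state, without advancing time (a new reading comes with each control period).
- capture(name): name is "scene" or "side" or "wrist"; returns the picture (420x560x3 uint8, red, green, blue); there is no depth.
- camera_model(name): a dict with "fx", "fy", "cx", "cy" (pixels), "xyz" and "attitude" of the camera in the world. Camera axes: x right, y up, looking along -z (the intrinsics and any distortion apply to the point x, -y, -z); pixel columns grow to the right and rows downward; lengths in m; the calibration is good to about 2 mm. A picture is of the moment at which its call begins: read the wrist's pose just before it. camera_model takes no time and is no camera call; for the wrist camera it gives the pose at the moment of the call.
- job_done(): hands the job in; it is judged then, once.
Trained networks look in the newest picture that a camera, given by its name, has taken for a name from the list of things; names that differ only in an ending like _2 or _b are one class to them, and where a whole thing is asked for, a point or a joint stands for the part that bears it (a point fixed in the world has none). Each returns a list of dicts, best first, with "p" (0 to 1); they miss things now and then, are a little off and sometimes report something else, mostly with a low value. They report only what shows in the picture. A call takes as long as a camera call.
- cut_out(camera, target): "mask" (420x560 bool, what is visible of it) and "at" ([column, row] in pixels, amid what is visible of it).
The state is a dict: "clock": time; "joint_positions": joint angles; "dq": joint speeds; "tau": joint torques, N m; "tcp_pos": TCP position; "ee_rot": TCP orientation; "wrist_force": force on the tool from outside, world axes, zero at the start; "moment": the same for the moment, N m; "finger_gap": finger opening in m; "grip_force": force on a finger pad.
Only numpy, scipy, OpenCV 4.12 (cv2) and the standard library are available. Lean on these libraries where they do the work, as an engineer would, in place of code of your own. Each camera call takes 0.05 s, during which the arm holds its last target. There are 200 camera calls.

## Working session

There is one attempt and no reset: what is moved stays moved. The work goes in short steps, Python scripts to look and compute and a shell command to move; the robot and the scene stay as the last step left them, time stands still between calls to the robot, and variables do not carry over. Pictures are saved under pics/ and viewed, at most 10 in all, crops included, and the job is handed in when it is done.

```bash
mkdir -p pics; ls; cat > h.py <<'E'
from workcell import *
import numpy as np, cv2
from scipy.spatial.transform import Rotation as R
def cam(n):
    m=camera_model(n); a=np.array(m["attitude"],float)
    if a.shape==(3,3): M=a
    elif a.size==4: M=R.from_quat(a).as_matrix()
    else: M=R.from_euler("xyz",a,degrees=True).as_matrix()
    return m,M
def pix2z(n,uv,z):
    m,M=cam(n); d=M@np.array([(uv[0]-m["cx"])/m["fx"],-(uv[1]-m["cy"])/m["fy"],-1])
    o=np.array(m["xyz"]); return o+d*(z-o[2])/d[2]
def proj(n,p):
    m,M=cam(n); q=M.T@(np.array(p)-np.array(m["xyz"])); return np.array([m["cx"]+m["fx"]*q[0]/-q[2], m["cy"]-m["fy"]*q[1]/-q[2]])
E
python3 - <<'E'
from h import *
print(sense())
for n in("scene","side","wrist"):
    print(n,camera_model(n)); im=capture(n); cv2.imwrite(f"pics/{n}0.png",im[...,::-1])
    for t,z in(("wheel_axis",.098),("marker_peg",.112),("pointer",.1),("start_button_top",.075),("timer",.07),("jam_jar",.1),("flower_pot",.07),("tin",.06)):
        r=cut_out(n,t)
        for q in r[:1]: print(t,round(q["p"],2),np.round(q["at"],1),int(q["mask"].sum()),np.round(pix2z(n,q["at"],z),3))
E
```

```text
pics
{'clock': 0.0, 'joint_positions': array([-6.79543137e+01,  1.49375878e+01, -7.98722465e+00,  6.71909133e+01,
        4.38807281e-04,  9.00008039e+01]), 'dq': array([-0.01197676, -0.02011429,  0.00359403, -0.00058902, -0.00188502,
       -0.00167225]), 'tau': array([ 4.11643603e-03, -4.05675066e+01,  2.53923512e+01,  1.86714838e-02,
        1.72052205e-04, -1.22403182e-05]), 'tcp_pos': array([ 0.19679624, -0.48596524,  0.23043827]), 'ee_rot': array([-1.79884274e+02, -4.37182705e-04,  2.20448815e+01]), 'wrist_force': array([-0.1929143 ,  0.69062847,  0.42293715]), 'moment': array([-0.01333086,  0.03395051, -0.0003839 ]), 'grip_force': 0.0, 'finger_gap': 0.08526995484224456}
scene {'fx': 416.27716322046405, 'fy': 416.27716322046405, 'cx': 281.94922398317357, 'cy': 208.77924436571394, 'xyz': array([1.1073011 , 0.79609695, 1.31761972]), 'attitude': array([3.75159688e+01, 6.76929385e-03, 1.49205916e+02])}
wheel_axis 0.96 [285.3 206. ] 2136 [ 0.611 -0.013  0.098]
marker_peg 0.61 [302.6 198. ] 356 [ 0.542 -0.003  0.112]
pointer 0.7 [287.5 206.5] 1972 [ 0.606 -0.006  0.1  ]
start_button_
[... 449 characters left out ...]
  -0.89754405, -139.94055653])}
wheel_axis 0.81 [288.5 220.1] 2135 [0.559 0.003 0.098]
marker_peg 0.74 [295.8 223. ] 487 [0.524 0.004 0.112]
pointer 0.89 [288.8 219.6] 2128 [0.558 0.002 0.1  ]
start_button_top 0.58 [304.6 201.9] 24 [ 0.577 -0.117  0.075]
timer 0.87 [291.  220.4] 2054 [ 0.563 -0.019  0.07 ]
jam_jar 0.92 [257.1 248.5] 512 [0.562 0.168 0.1  ]
flower_pot 0.72 [321.8 193.9] 371 [ 0.554 -0.196  0.07 ]
tin 0.69 [261.9 209. ] 237 [0.685 0.005 0.06 ]
wrist {'fx': 313.50214905407546, 'fy': 313.50214905407546, 'cx': 279.24579172985443, 'cy': 212.80189336076702, 'xyz': array([ 0.26100408, -0.45975431,  0.37483587]), 'attitude': array([-1.58399973e+01, -6.76943015e-02, -6.79625515e+01])}
```

```bash
python3 - <<'E'
import cv2,numpy as np
a=cv2.imread("pics/scene0.png")[160:270,210:350];b=cv2.imread("pics/side0.png")[160:270,220:360]
cv2.imwrite("pics/c0.png",np.vstack([cv2.resize(x,(700,300*1) if 0 else (380*1,299),interpolation=2) for x in(a,b)]))
E
```

```text
(no output)
```

View pics/c0.png

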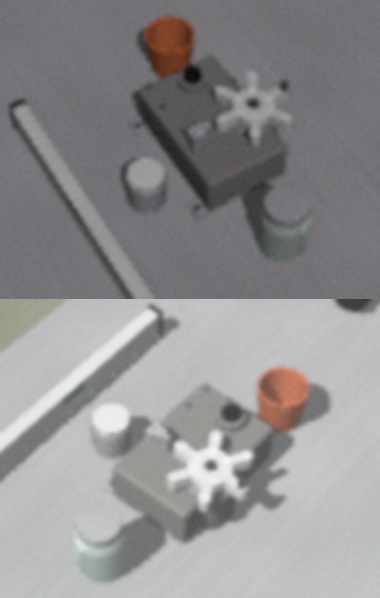

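```bash
python3 -m inch '[[[0.97,-0.92,-0.25],[0,0,-1]],[[0.97,-0.92,-0.25],[0,0,-1]],[[0.97,-0.92,-0.25],[0,0,-1]],[[0.97,-0.92,-0.25],[0,0,-1]],[[0.97,-0.92,-0.25],[0,0,-1]],[[0.97,-0.92,-0.25],[0,0,-1]],[[0.97,-0.92,-0.25],[0,0,-1]],[[0.97,-0.92,-0.25],[0,0,-1]],[[0.97,-0.92,-0.25],[0,0,-1]],[[0.97,-0.92,-0.25],[0,0,-1]],[[0.97,-0.92,-0.25],[0,0,-1]],[[0.97,-0.92,-0.25],[0,0,-1]]]' 1
python3 -m inch '[[[0,0,0],[0,0,-0.13]],[[0,0,0],[0,0,-0.13]],[[0,0,0],[0,0,-0.13]]]'
python3 - <<'E'
from h import *
n="wrist"
print(sense()["tcp_pos"],sense()["ee_rot"],sense()["finger_gap"]); im=capture(n); cv2.imwrite(f"pics/w1.png",im[...,::-1])
for t,z in(("wheel_axis",.098),("marker_peg",.112),("pointer",.1),("start_button_top",.075),("timer",.07),("jam_jar",.1),("flower_pot",.07),("tin",.06)):
        r=cut_out(n,t)
        for q in r[:1]: print(t,round(q["p"],2),np.round(q["at"],1),int(q["mask"].sum()),np.round(pix2z(n,q["at"],z),3))
E
```

```text
clock: 2.55
tcp_pos: [0.421, 0.0043, 0.3321]
ee_rot: [179.8, -0.1, 82.5]
wrist_force: [-1.0, -0.5, -0.5]
finger_gap: 0.0003
grip_force: 0.0
clock: 2.85
tcp_pos: [0.4182, -0.0004, 0.3312]
ee_rot: [-180.0, 0.0, 89.7]
wrist_force: [-0.0, -0.1, 0.4]
finger_gap: 0.0001
grip_force: 0.0
[ 4.18215550e-01 -3.86739306e-04  3.31198607e-01] [-1.79981628e+02  1.04540497e-02  8.96572300e+01] 0.00014538541982872833
wheel_axis 0.77 [394.3 197.1] 15931 [ 0.56  -0.018  0.098]
marker_peg 0.79 [370.9 191.4] 3874 [ 0.526 -0.008  0.112]
pointer 0.9 [394.3 199.4] 15959 [ 0.559 -0.021  0.1  ]
start_button_top 0.9 [394.5 265.5] 345 [ 0.578 -0.121  0.075]
timer 0.89 [396.  199.7] 15974 [ 0.573 -0.028  0.07 ]
jam_jar 0.78 [416.3  52.9] 4343 [0.568 0.143 0.1  ]
flower_pot 0.64 [366.5 287.9] 616 [ 0.544 -0.158  0.07 ]
tin 0.62 [479.  181.2] 2055 [ 0.686 -0.005  0.06 ]
```

View pics/w1.png

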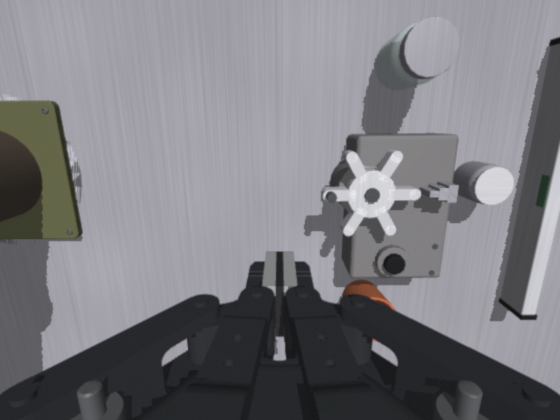

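```bash
python3 - <<'E'
from h import *
im=cv2.imread("pics/w1.png")
n="wrist"
capture(n)
r=cut_out(n,"marker_peg")[0]; ys,xs=np.nonzero(r["mask"]); print(xs.min(),xs.max(),ys.min(),ys.max())
mo=r["at"]; print("wheel c",pix2z(n,mo,.098))
for nm,uv,z in (("hub",(372,194.5),.098),("peg",(331,195.5),.112),("button",(394,263.5),.076),("ptr",(421,193),.1),("c_tl",(347,136),.07),("c_tr",(455,135),.07),("c_br",(439,276),.07),("c_bl",(344,274),.07)):
    print(nm,np.round(pix2z(n,uv,z),4))
c=im[110:300,290:490]; cv2.imwrite("pics/w1c.png",cv2.resize(c,(800,600*1) if 0 else (630,598),interpolation=2))
E
```

```text
321 419 150 235
wheel c [ 0.52874436 -0.01400894  0.098     ]
hub [ 0.5324 -0.0141  0.098 ]
peg [ 0.4797 -0.0121  0.112 ]
button [ 0.5772 -0.117   0.076 ]
ptr [ 0.5915 -0.012   0.1   ]
c_tl [0.5037 0.0548 0.07  ]
c_tr [0.639  0.0556 0.07  ]
c_br [ 0.6456 -0.1395  0.07  ]
c_bl [ 0.5101 -0.1359  0.07  ]
```

View pics/w1c.png

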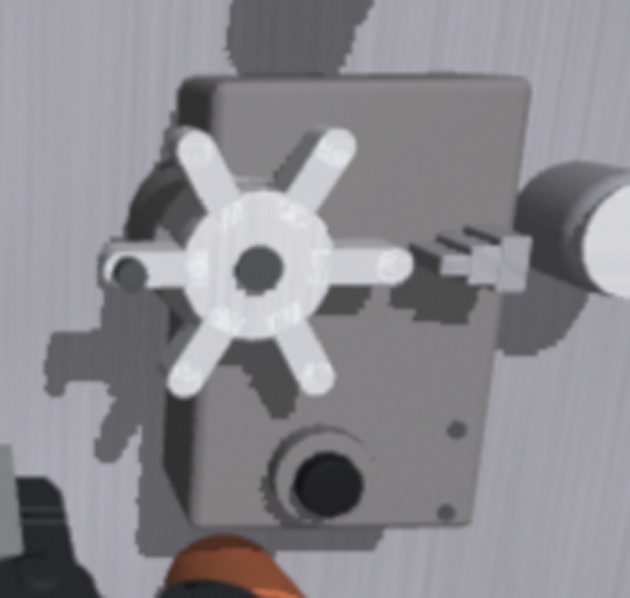

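```bash
python3 -m inch '[[[-0.104,0.165,0.2],[0,0,-0.15]],[[-0.104,0.165,0.2],[0,0,-0.3]],[[-0.104,0.165,0.4],[0,0,-0.4]],[[-0.104,0.165,0.4],[0,0,-0.5]],[[-0.104,0.165,0.54],[0,0,-0.5]],[[-0.104,0.165,0.54],[0,0,-0.5]],[[-0.104,0.165,0.54],[0,0,-0.5]],[[-0.104,0.165,0.54],[0,0,-0.5]],[[-0.104,0.165,0.54],[0,0,-0.5]]]'
python3 - <<'E'
from h import *
n="wrist"
s=sense();print(s["tcp_pos"],s["ee_rot"]); im=capture(n); cv2.imwrite(f"pics/w2.png",im[...,::-1])
for p in ((.5318,-.0145,.098),): print(proj(n,p))
E
```

```text
clock: 4.3
tcp_pos: [0.4869, -0.0418, 0.118]
ee_rot: [179.7, 0.2, 119.9]
wrist_force: [-0.4, 0.1, 0.2]
finger_gap: 0.0001
grip_force: 0.0
[ 0.48692726 -0.04176186  0.11796617] [1.79745869e+02 1.74312830e-01 1.19851188e+02]
[372.4690029  250.78994467]
```

View pics/w2.png

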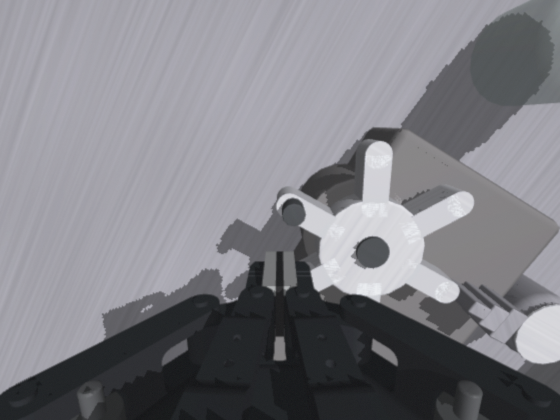

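```bash
python3 -m inch '[[[0,-0.007,0],[0,0,0]],[[0,-0.007,0.03],[0,0,0]],[[0,-0.007,0.06],[0,0,0]],[[0,-0.007,0.09],[0,0,0]],[[0,-0.007,0.09],[0,0,0]],[[0,-0.007,0.09],[0,0,0]]]'
python3 - <<'E'
from h import *
s=sense();p=s["tcp_pos"];print(p,s["ee_rot"],s["wrist_force"])
ax=np.array([.5318,-.0145]); d=p[:2]-ax; print(np.hypot(*d),np.degrees(np.arctan2(d[1],-d[0])))
# arc rows in tool axes, from current pose to theta=+30 at r=.055
Rm=R.from_euler("xyz",s["ee_rot"],degrees=True).as_matrix()
t0=-30
for t in range(-24,31,6):
    q=np.r_[ax+.055*np.array([-np.cos(np.radians(t)),np.sin(np.radians(t))]),p[2]]
    print(t,np.round(Rm.T@(q-p)/.4,3),round((t+30)/60,2))
E
```

```text
clock: 4.95
tcp_pos: [0.4822, -0.0431, 0.0799]
ee_rot: [180.0, 0.0, 119.8]
wrist_force: [0.2, -0.8, 0.0]
finger_gap: 0.0001
grip_force: 0.0
[ 0.48216536 -0.0431045   0.07992309] [1.79976536e+02 1.72932601e-02 1.19843836e+02] [ 0.23070174 -0.81834686  0.04333627]
0.05728712346631443 -29.95489729558999
-24 [ 0.014  0.006 -0.   ] 0.1
-18 [ 0.028  0.009 -0.   ] 0.2
-12 [ 0.042  0.012 -0.   ] 0.3
-6 [ 0.056  0.017 -0.   ] 0.4
0 [ 0.069  0.024 -0.   ] 0.5
6 [ 0.081  0.032 -0.   ] 0.6
12 [ 0.092  0.041 -0.   ] 0.7
18 [ 0.102  0.051 -0.   ] 0.8
24 [ 0.111  0.062 -0.   ] 0.9
30 [ 0.119  0.074 -0.   ] 1.0
```

```bash
python3 -m inch '[[[0.014,0.004,0],[0,0,0.1]],[[0.028,0.008,0],[0,0,0.2]],[[0.042,0.012,0],[0,0,0.3]],[[0.056,0.017,0],[0,0,0.4]],[[0.069,0.024,0],[0,0,0.5]],[[0.081,0.032,0],[0,0,0.6]],[[0.092,0.041,0],[0,0,0.7]],[[0.102,0.051,0],[0,0,0.8]],[[0.111,0.062,0],[0,0,0.9]],[[0.119,0.074,0],[0,0,1]],[[0.119,0.074,0],[0,0,1]],[[0.119,0.074,0],[0,0,1]]]'
python3 - <<'E'
from h import *
n="wrist"
s=sense();p=s["tcp_pos"]
ax=np.array([.5318,-.0145]); d=p[:2]-ax; print(np.hypot(*d),np.degrees(np.arctan2(d[1],-d[0])))
im=capture(n); cv2.imwrite(f"pics/w3.png",im[...,::-1])
E
```

```text
clock: 6.15
tcp_pos: [0.4845, 0.0129, 0.08]
ee_rot: [179.9, -0.0, 60.0]
wrist_force: [-0.1, 0.5, -0.6]
finger_gap: -0.0
grip_force: 0.0
0.05466947026775713 30.102443857388614
```

View pics/w3.png

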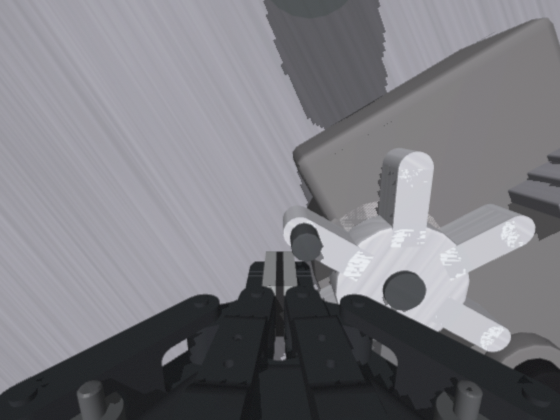

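```bash
python3 -m inch '[[[0,0,-0.05],[0,0,0]],[[0,0,-0.1],[0,0,0]],[[0,0,-0.1],[0,0,0]],[[-0.04,0.022,-0.1],[0,0,-0.2]],[[-0.08,0.045,-0.1],[0,0,-0.4]],[[-0.12,0.067,-0.1],[0,0,-0.6]],[[-0.12,0.067,-0.1],[0,0,-1]],[[-0.12,0.067,-0.1],[0,0,-1]],[[-0.12,0.067,-0.1],[0,0,-1]],[[-0.12,0.067,-0.1],[0,0,-1]],[[-0.12,0.067,-0.1],[0,0,-1]]]'
cat > where.py <<'E'
from h import *
s=sense();p=s["tcp_pos"]
ax=np.array([.5318,-.0145]); d=p[:2]-ax; print("r",np.hypot(*d),"theta",np.degrees(np.arctan2(d[1],-d[0])))
E
python3 where.py; python3 -m inch '[[[0,0,0.05],[0,0,0]],[[0,0,0.1],[0,0,0]],[[0,0,0.1],[0,0,0]],[[0,0,0.1],[0,0,0]]]'; python3 where.py
```

```text
clock: 7.3
tcp_pos: [0.4825, -0.0422, 0.1187]
ee_rot: [-180.0, -0.0, 119.9]
wrist_force: [-0.0, 0.7, -0.0]
finger_gap: 0.0002
grip_force: 0.0
r 0.05652163574039763 theta -29.31269460191836
clock: 7.7
tcp_pos: [0.4824, -0.042, 0.079]
ee_rot: [-179.9, -0.1, 119.8]
wrist_force: [0.6, -0.5, 0.1]
finger_gap: -0.0
grip_force: 0.0
r 0.05649684281342669 theta -29.117865994876794
```

```bash
python3 -m inch '[[[0.014,0.004,0],[0,0,0.1]],[[0.028,0.008,0],[0,0,0.2]],[[0.042,0.012,0],[0,0,0.3]],[[0.056,0.017,0],[0,0,0.4]],[[0.069,0.024,0],[0,0,0.5]],[[0.08,0.032,0],[0,0,0.6]],[[0.091,0.041,0],[0,0,0.7]],[[0.1,0.05,0],[0,0,0.8]],[[0.109,0.06,0],[0,0,0.9]],[[0.117,0.072,0],[0,0,1]],[[0.117,0.072,0],[0,0,1]],[[0.117,0.072,0],[0,0,1]]]'; python3 where.py
python3 -m inch '[[[0,0,-0.05],[0,0,0]],[[0,0,-0.1],[0,0,0]],[[0,0,-0.1],[0,0,0]],[[-0.04,0.022,-0.1],[0,0,-0.2]],[[-0.08,0.045,-0.1],[0,0,-0.4]],[[-0.12,0.067,-0.1],[0,0,-0.6]],[[-0.12,0.067,-0.1],[0,0,-1]],[[-0.12,0.067,-0.1],[0,0,-1]],[[-0.12,0.067,-0.1],[0,0,-1]],[[-0.12,0.067,-0.1],[0,0,-1]],[[-0.12,0.067,-0.1],[0,0,-1]]]'
python3 where.py
python3 - <<'E'
from h import *
im=capture("wrist"); cv2.imwrite("pics/w4.png",im[...,::-1])
E
```

```text
clock: 8.9
tcp_pos: [0.4854, 0.0129, 0.0801]
ee_rot: [179.9, -0.0, 60.0]
wrist_force: [0.0, 0.1, -0.4]
finger_gap: 0.0001
grip_force: 0.0
r 0.053908326134043165 theta 30.519242234786837
clock: 10.0
tcp_pos: [0.4833, -0.0423, 0.1188]
ee_rot: [-180.0, -0.0, 119.9]
wrist_force: [0.4, -1.0, 1.2]
finger_gap: 0.0002
grip_force: 0.0
r 0.0558509308699656 theta -29.795002877753678
```

View pics/w4.png

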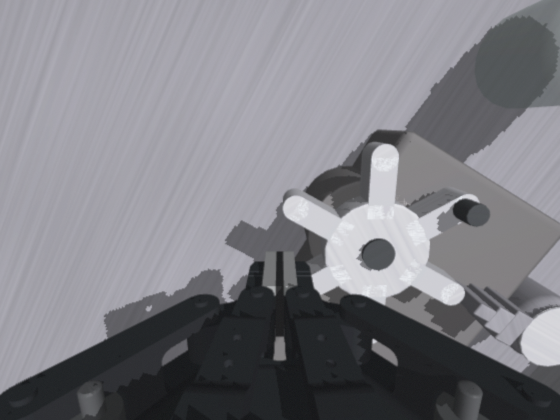

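The peg is now at (470,212), on the lobe one click before the pointer lobe at (455,293). One more click is needed.

```bash
python3 -m inch '[[[0,0,0.05],[0,0,0]],[[0,0,0.1],[0,0,0]],[[0,0,0.1],[0,0,0]],[[0,0,0.1],[0,0,0]]]'; python3 where.py
python3 -m inch '[[[0.014,0.004,0],[0,0,0.1]],[[0.028,0.008,0],[0,0,0.2]],[[0.042,0.012,0],[0,0,0.3]],[[0.056,0.017,0],[0,0,0.4]],[[0.069,0.024,0],[0,0,0.5]],[[0.08,0.032,0],[0,0,0.6]],[[0.091,0.041,0],[0,0,0.7]],[[0.1,0.05,0],[0,0,0.8]],[[0.109,0.06,0],[0,0,0.9]],[[0.117,0.071,0],[0,0,1]],[[0.117,0.071,0],[0,0,1]],[[0.117,0.071,0],[0,0,1]]]'; python3 where.py
python3 -m inch '[[[0,0,-0.05],[0,0,0]],[[0,0,-0.1],[0,0,0]],[[0,0,-0.2],[0,0,0]],[[0,0,-0.2],[0,0,0]],[[0,0,-0.2],[0,0,0]],[[0,0,-0.2],[0,0,0]]]'
python3 - <<'E'
from h import *
im=capture("wrist"); cv2.imwrite("pics/w5.png",im[...,::-1])
s=sense();p=s["tcp_pos"];Rm=R.from_euler("xyz",s["ee_rot"],degrees=True).as_matrix()
for xy in ((.5720,-.1115),): print(np.round(Rm.T@(np.r_[xy,.13]-p)/.4,3))
r=cut_out("wrist","start_button_top"); print(r and [(q["p"],q["at"],pix2z("wrist",q["at"],.088)) for q in r])
E
```

```text
clock: 10.45
tcp_pos: [0.4833, -0.042, 0.0792]
ee_rot: [-179.9, -0.0, 119.8]
wrist_force: [-0.6, -0.3, 0.9]
finger_gap: -0.0001
grip_force: 0.0
r 0.05575692230535514 theta -29.57331432808685
clock: 11.65
tcp_pos: [0.4858, 0.0127, 0.0801]
ee_rot: [179.9, -0.0, 60.0]
wrist_force: [0.2, -1.0, 0.4]
finger_gap: -0.0001
grip_force: 0.0
r 0.053428139497461224 theta 30.56130797995046
clock: 12.25
tcp_pos: [0.4844, 0.0125, 0.1587]
ee_rot: [-179.9, 0.0, 59.9]
wrist_force: [-0.1, -0.3, -0.4]
finger_gap: -0.0003
grip_force: 0.0
[-0.158  0.346  0.07 ]
[(0.56, [461.0, 302.0], array([ 0.57326421, -0.11147178,  0.088     ]))]
```

View pics/w5.png

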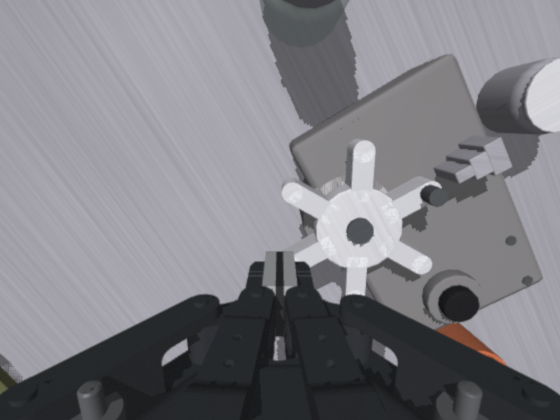

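```bash
python3 -m inch '[[[-0.04,0.087,0],[0,0,0]],[[-0.08,0.173,0],[0,0,0]],[[-0.12,0.26,0],[0,0,0]],[[-0.158,0.346,0],[0,0,0]],[[-0.158,0.346,0.05],[0,0,0]],[[-0.158,0.346,0.1],[0,0,0]],[[-0.158,0.346,0.13],[0,0,0]],[[-0.158,0.346,0.13],[0,0,0]],[[-0.158,0.346,0.13],[0,0,0]],[[-0.158,0.346,0.13],[0,0,0]]]'
```

```text
clock: 13.35
tcp_pos: [0.5737, -0.1113, 0.1082]
ee_rot: [179.9, -0.0, 59.9]
wrist_force: [0.2, 0.3, 0.9]
finger_gap: 0.0003
grip_force: 0.0
```

```bash
python3 -m inch '[[[0,0,0.015],[0,0,0]],[[0,0,0.03],[0,0,0]],[[0,0,0.04],[0,0,0]],[[0,0,0.045],[0,0,0]],[[0,0,0.045],[0,0,0]],[[0,0,0.045],[0,0,0]]]'
python3 -m inch '[[[0,0,0.005],[0,0,0]],[[0,0,0.01],[0,0,0]],[[0,0,0.01],[0,0,0]],[[0,0,0.01],[0,0,0]]]'
```

```text
clock: 13.95
tcp_pos: [0.573, -0.1114, 0.0896]
ee_rot: [-180.0, -0.0, 59.9]
wrist_force: [-0.6, 0.9, 2.3]
finger_gap: -0.0002
grip_force: 1.4
clock: 14.35
tcp_pos: [0.5731, -0.1114, 0.086]
ee_rot: [180.0, -0.0, 59.8]
wrist_force: [-1.5, 0.6, 8.0]
finger_gap: -0.0001
grip_force: 3.8
```

```bash
python3 -m inch '[[[0,0,0.005],[0,0,0]],[[0,0,0.005],[0,0,0]],[[0,0,0.005],[0,0,0]]]'; python3 -m inch '[[[0,0,0.005],[0,0,0]],[[0,0,0.005],[0,0,0]],[[0,0,0.005],[0,0,0]]]'
```

```text
clock: 14.65
tcp_pos: [0.5732, -0.1114, 0.0858]
ee_rot: [179.9, -0.0, 59.8]
wrist_force: [-6.1, 1.8, 18.4]
finger_gap: -0.0001
grip_force: 9.1
clock: 14.95
tcp_pos: [0.5732, -0.1114, 0.0856]
ee_rot: [179.9, -0.1, 59.8]
wrist_force: [-8.6, 2.2, 29.5]
finger_gap: -0.0004
grip_force: 14.4
```

```bash
for k in 1 2 3 4; do python3 -m inch '[[[0,0,-0.005],[0,0,0]],[[0,0,-0.005],[0,0,0]],[[0,0,-0.005],[0,0,0]]]' | egrep 'tcp|wrist|clock'; python3 -c "
from workcell import *;import numpy as np
f=[]
for i in range(4): f.append(sense()['wrist_force'][2]); capture('side')
print(np.round(f,1))"; done
```

```text
clock: 15.25
tcp_pos: [0.5732, -0.1114, 0.0858]
wrist_force: [-6.2, 1.4, 17.9]
[17.9 17.8 18.5 17.1]
clock: 15.75
tcp_pos: [0.5731, -0.1114, 0.086]
wrist_force: [-2.4, 1.1, 8.4]
[8.4 9.4 8.1 7.7]
clock: 16.25
tcp_pos: [0.5731, -0.1114, 0.0872]
wrist_force: [-1.4, 1.1, 4.7]
[4.7 3.5 5.  3.5]
clock: 16.75
tcp_pos: [0.5731, -0.1114, 0.0892]
wrist_force: [-0.7, 1.5, 2.5]
[2.5 2.4 2.2 2.5]
```

```bash
python3 -m inch '[[[0,0,-0.03],[0,0,0]],[[0,0,-0.07],[0,0,0]],[[0,0,-0.15],[0,0,0]],[[0,0,-0.25],[0,0,0]],[[-0.2,-0.2,-0.3],[0,0,0]],[[-0.2,-0.2,-0.35],[0,0,0]],[[-0.2,-0.2,-0.35],[0,0,0]],[[-0.2,-0.2,-0.35],[0,0,0]],[[-0.2,-0.2,-0.35],[0,0,0]],[[-0.2,-0.2,-0.35],[0,0,0]]]'
python3 - <<'E'
from h import *
im=capture("wrist"); cv2.imwrite("pics/w6.png",im[...,::-1])
E
```

```text
clock: 17.95
tcp_pos: [0.4647, -0.1404, 0.2289]
ee_rot: [180.0, -0.0, 59.9]
wrist_force: [-0.4, 0.5, -0.1]
finger_gap: -0.0001
grip_force: 0.0
```

View pics/w6.png

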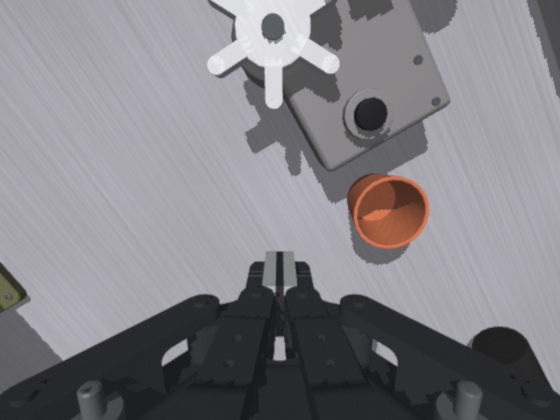

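The picture shows the button up again at (371,113). The pot at (390,210) still stands, and the wheel is at rest with a lobe on each detent. The arm is clear of everything.

```bash
python3 -c "
from workcell import *
print(job_done())"
```

```text
the job is handed in; nothing more can be done
None
```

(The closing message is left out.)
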